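# Index the rotary table to the next notch

### The job

Advance the index table by one notch: press the red plunger pad down with the fingertips to free the table, push the steel post beside it so that the table turns clockwise (seen from above), and bring it to the very next notch with the plunger sprung fully back up and locked there. Touch and push only: the brass ring stays seated in the chuck in the middle, and the things around stay where they are.

Things in the scene. Friction and masses are not known exactly. Their poses are not given: they have to be found in the camera images.
- index_base: Grey round base, 224 mm across (bolted feet reach 134 mm from the centre), fixed. Origin: on the axis of rotation at the bench surface; z up. It carries a fixed steel ring (inner radius 90, upper face 46 mm above the bench, 8 mm thick) with six 12 mm notches 60 degrees apart. In it turns an aluminium disc, radius 88 mm, top flush with the ring, with a clockwise arrow.
- table (a joint): Angle of the turning disc (rad), growing clockwise seen from above. Starts at about 0, locked in a notch with 0.03 rad of play each way; further notches every 1.047 (60 degrees). Unlocked, it turns stiffly (about 2 to 4 N at the post) and stays where it is left. Post, plunger and chuck turn with it.
- plunger (a joint): How far the pad is pressed (m): 0 up, 0.010 bottomed; spring 3 to 7 N. Its brass tooth sits in a ring notch and locks the disc; pressed beyond 0.0065 it is below the ring and the disc is free. Once turned 0.12 rad the pad may be let go: the tooth slides under the ring (pad stays 6 mm down) and springs up by itself in the next notch, unless the pad is still held down there.
- pad_top (a point): Centre of the top of the red plunger pad, 62 mm above the bench when up. The pad is 22 mm (radially) by 36 mm (along the direction of turning), centred 70 mm from the table's axis, 16 mm above the disc when up and 6 mm when bottomed. Moves with disc and plunger.
- post_top (a point): Top centre of the upright steel post, 12 mm thick, standing 46 mm above the disc, 74 mm from the table's axis, just clockwise of the pad: its near face is 21 mm from the pad's centre, so a finger that presses the pad and moves clockwise meets the post and pushes the disc round.
- chuck (a point): Middle of the chuck on the table's axis, 52 mm above the bench, where the brass ring rests; three steel jaws around it, out to 32 mm from the axis and 62 mm above the bench at most.
- brass_ring: Brass ring, 32 mm across and 9 mm high, lying loose between the chuck jaws. Origin: centre of its underside.
- steel_bush: Bystander: grey steel bush, 22 mm across, 14 mm high, standing on the bench beside the index table. Origin: centre of its underside.
- part_tin: Bystander: round white tin with dark green lid, 67 mm across, 32 mm high. Origin: centre of its underside.
- hex_key: Bystander: black L-shaped hex key lying flat, 29x81x5 mm. Origin: centre of its underside.
- sanding_block: Bystander: brown sanding block, 46x76x26 mm. Origin: centre of its underside.
- card_box: Bystander: closed brown cardboard box, 64x87x36 mm. Origin: centre of its underside.

How it is judged:
On the way, in this order (a step that is already met when the one before it is completed fails the run):
1. the plunger is pressed in, in the starting notch (value of joint plunger above 0.0055 m and value of joint table between -0.15 and 0.15 rad), for 0.05 s.
2. the table reaches the next notch clockwise and the plunger springs up into it (value of joint table between 0.987 and 1.107 rad and value of joint plunger below 0.002 m), for 0.2 s.
At the end, for the whole second after the job is handed in: The table stands one notch (1.047 rad, within 0.06) clockwise of its start, at rest, the plunger is up (pressed less than 2 mm), and the brass ring lies in the chuck (within 8 mm sideways, not raised 6 mm) (all of step 2 and velocity of joint table between -0.05 and 0.05 rad/s and horizontal distance between brass_ring and chuck below 0.008 m and z of brass_ring in the frame of chuck below 0.006 m); the robot touches nothing.
It fails at once if the brass ring is lifted or knocked out of the chuck (horizontal distance between brass_ring and chuck above 0.012 m or z of brass_ring in the frame of chuck above 0.01 m).
It fails at once if a thing standing around is moved more than 3 cm (distance of any of steel_bush, part_tin, hex_key, sanding_block, card_box from where it was at the start of the episode above 0.03 m).
It also fails if it takes over 40 s, if anything falls off the work surface, if the arm or the gripper's body presses on something with over 40 N, if the wrist force passes 120 N, or if a joint passes its speed limit or range.

### The arm

A 7-joint arm with a two-finger parallel gripper is mounted at the origin on a cart in front of the work surface, level with it; the furniture and walls round the work are solid. World frame = base frame: x ahead of the robot, y to its left, z up, the work surface at z = 0. Lengths are in m, angles in rad, forces in N, time in s.
With the tool pointing down it reaches from about 0.425 to 0.875 m from the base axis. Payload 8.4 kg.
Tool frame: the origin (TCP) lies midway between the tips of the shut fingers; the grasp point (between the pads) lies 19 mm behind it; z points along the fingers, y is the direction in which the jaws open and shut (so a half turn about z gives the same grasp; the last joint's range is limited). The gripper opens to 85 mm and grips with 20 to 120 N. Pads are 22 mm wide; open, the fingers measure 114 mm over their backs; the gripper's body (76 mm by 85 mm) begins 54 mm behind the grasp point. The pads swing forward as they close: fully open they stand 13 mm farther back than shut.
Start: joints at [-1.338, 0.333, 0.04, 1.465, -0.013, 1.343, -0.059], TCP at [0.212, 0.615, 0.231] pointing down, gripper open.
Joint ranges: [-2.58, 2.58], [-0.38, 2.09], [-1.3, 1.39], [0.25, 2.4], [-1.5, 4.64], [0.08, 2.09], [-2.65, 2.65]. Speed limits (rad/s): [2.22, 2.22, 2.79, 2.79, 3.14, 3.14, 3.14].

### API

Orientations are given as a 3x3 rotation matrix whose columns are the frame's x, y, z axes.
In Python, from bench import ctrl gives the robot as it stands. The module is installed in compiled form; this text tells all that it offers. Calls block until the motion is done:
- ctrl.move_to(position, orientation): joint-space move of the TCP to a pose.
- ctrl.servo_line(position, orientation=None, feed=0.15): straight line of the TCP; orientation=None keeps the orientation; feed is the mean speed in m/s.
- ctrl.move_joints(angles): joint-space move.
- ctrl.grip(opening, grip_force=None): finger opening in m; grip_force is the grip in N (None keeps the last); returns when the fingers have stopped.
- ctrl.wait(seconds).
- ctrl.solve_ik(position, orientation): joint angles nearest the present ones, or None.
- ctrl.observe(): the state.
- ctrl.camera(name): name is "scene" or "top"; returns a dict with "image" (420x560x3 uint8, blue, green, red), "depth" (420x560 float32, m along the optical axis (not along the pixel's ray), 0 where there is no reading), "camera_matrix" (3x3 intrinsics, pixels), "R" (3x3) and "t" (3): a world point X has camera coordinates R X + t. Camera axes: x right, y down, z forward; pixel columns grow to the right and rows downward; lengths in m; the calibration is good to about 2 mm. A picture is of the moment at which its call begins.
A pose or a line that the arm cannot do raises ctrl.Unreachable and nothing moves.
- ctrl.finish_job(): hands the job in, once; it reports no verdict.
The state is a dict: "time_s": time; "joint_positions": joint angles; "qvel": joint speeds; "tau": joint torques, N m; "eef_pos": TCP position; "eef_rot": TCP orientation; "contact_force": force on the tool from outside, world axes, zero at the start; "ft_torque": the same for the moment, N m; "gripper_width": finger opening in m.
Only numpy, scipy, OpenCV 4.12 (cv2) and the standard library are available. Lean on these libraries where they do the work, as an engineer would, in place of code of your own. Each camera call takes 0.05 s, during which the arm holds its last target.

## Working session

There is one attempt and no reset: what is moved stays moved. The work goes in short steps, each a Python script; the robot and the scene stay as the last script left them, time stands still between calls to the robot, and variables do not carry over. Pictures are saved under pics/ and viewed, and the job is handed in when it is done.

```bash
mkdir -p pics; python3 - <<'E'
from bench import ctrl
import cv2,numpy as np,pickle
d={}
for n in("scene","top"):
    c=ctrl.camera(n); cv2.imwrite(f"pics/{n}0.png",c["image"]); d[n]=c
    print(n,c["camera_matrix"].tolist(),c["R"].round(3).tolist(),c["t"].round(3).tolist())
pickle.dump(d,open("cam0.pkl","wb"))
s=ctrl.observe();print({k:np.round(v,3).tolist() for k,v in s.items()})
E
```

```text
scene [[396.24292112190335, 0.0, 282.09788538985055], [0.0, 396.24292112190335, 212.86575508463244], [0.0, 0.0, 1.0]] [[0.746, -0.666, -0.017], [-0.488, -0.53, -0.694], [0.453, 0.526, -0.72]] [-0.247, 0.366, 1.056]
top [[427.03528227026476, 0.0, 271.36178894093115], [0.0, 427.03528227026476, 202.27342320210485], [0.0, 0.0, 1.0]] [[-0.008, -1.0, -0.015], [-0.995, 0.009, -0.095], [0.095, 0.014, -0.995]] [0.14, 0.479, 1.377]
{'time_s': 0.1, 'joint_positions': [-1.338, 0.334, 0.04, 1.466, -0.013, 1.343, -0.059], 'qvel': [0.001, 0.0, 0.001, -0.003, 0.001, 0.0, -0.001], 'tau': [0.004, -66.003, 1.37, -40.647, 0.017, 0.009, -0.0], 'eef_pos': [0.212, 0.614, 0.23], 'eef_rot': [[-0.945, 0.326, -0.0], [0.326, 0.945, -0.001], [-0.0, -0.001, -1.0]], 'contact_force': [-0.266, 0.002, -0.195], 'ft_torque': [-0.002, 0.07, -0.023], 'gripper_width': 0.085}
```

View pics/scene0.png

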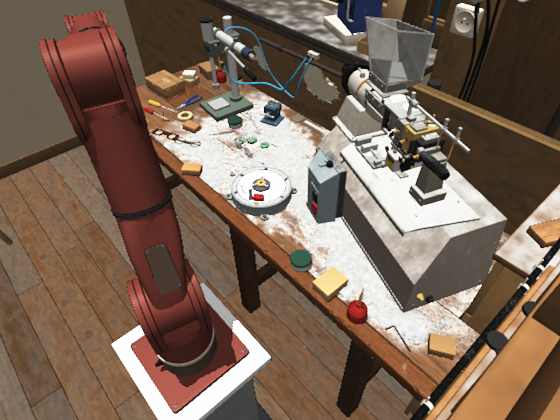

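View pics/top0.png

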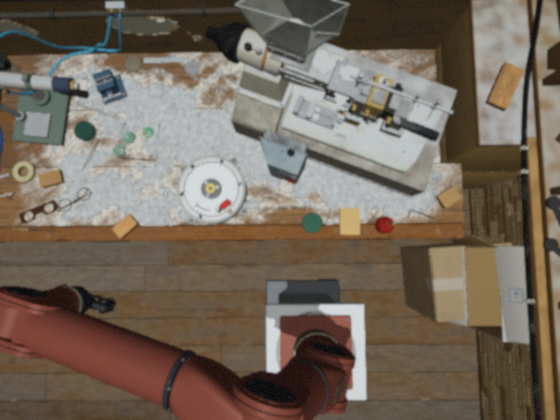

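The index table is at about top (213,190) and scene (262,188). The red pad is at top (224,206), and a grey control box stands close by at top (285,155). I'll zoom in next.

```bash
cat > h.py <<'E'
import numpy as np,cv2
def proj(c,X):
    p=c["R"]@np.asarray(X)+c["t"]; q=c["camera_matrix"]@p; return q[:2]/q[2]
def ray(c,uv,z):
    d=c["R"].T@np.linalg.solve(c["camera_matrix"],[uv[0],uv[1],1.]); o=-c["R"].T@c["t"]
    return o+d*(z-o[2])/d[2]
E
python3 - <<'E'
import pickle,cv2,numpy as np
from h import *
d=pickle.load(open("cam0.pkl","rb"))
def crop(n,x,y,w,h,k): return cv2.resize(d[n]["image"][y:y+h,x:x+w],None,fx=k,fy=k,interpolation=cv2.INTER_CUBIC)
cv2.imwrite("pics/tc.png",crop("top",170,145,140,100,5)); cv2.imwrite("pics/sc.png",crop("scene",220,140,140,100,5))
for n in d:
    im=d[n]["image"];hsv=cv2.cvtColor(im,cv2.COLOR_BGR2HSV)
    m=(((hsv[...,0]<8)|(hsv[...,0]>172))&(hsv[...,1]>150)&(hsv[...,2]>100)).astype(np.uint8)
    N,l,st,ce=cv2.connectedComponentsWithStats(m)
    for i in range(1,N):
        if 5<st[i,4]<300: print(n,st[i],ce[i].round(1),ray(d[n],ce[i],.062).round(4), d[n]["depth"][int(ce[i][1]),int(ce[i][0])])
E
```

```text
scene [101  11   3   6   8] [102.1  13.4] [0.8234 2.3294 0.062 ] 0.9897577
scene [64 16  3  7 15] [65.4 18.9] [0.6094 2.4062 0.062 ] 0.97743
scene [107  27   9   8  25] [110.7  29.3] [0.7474 2.0375 0.062 ] 0.62206686
scene [47 39  8  8 31] [50.6 41.5] [0.4119 2.1147 0.062 ] 0.59742135
scene [39 40  6 10 29] [41.4 43.8] [0.361  2.1205 0.062 ] 0.5931584
scene [216  69  10   9  54] [220.3  74. ] [0.8984 1.1019 0.062 ] 2.0294313
scene [60 74  5  4  7] [62.  75.9] [0.302  1.6442 0.062 ] 0.59020394
scene [143 107  11   6  35] [147.9 109.7] [0.4657 1.0518 0.062 ] 1.8724011
scene [253 194  10   7  52] [257.7 196.8] [0.4699 0.2807 0.062 ] 1.375972
scene [312 202   5   6  15] [314.1 204.5] [0.5866 0.1219 0.062 ] 1.2541716
scene [142 251   2   6   6] [142.5 253.5] [0.0538 0.3258 0.062 ] 0.7475151
scene [141 259   4   3   6] [142.3 260. ] [0.0415 0.3037 0.062 ] 0.74978197
scene [133 279   8  12  45] [136.5 284.1] [-0.0123  0.2369  0.062 ] 0.822492
scene [127 281   7  12  42] [129.2 286.2] [-0.0312  0.2444  0.062 ] 0.8207718
scene [198 286   7  17  45] [200.8 295.6] [0.1025 0.0811 0.062 ] 0.82687
[... 293 characters left out ...]
 ] 1.0776137
scene [146 316   8  11  30] [150. 321.] [-0.0408  0.1064  0.062 ] 0.7973071
scene [139 319   8  10  38] [142.7 324. ] [-0.0594  0.1117  0.062 ] 0.7894487
scene [232 333   7   7   8] [234.8 335.6] [ 0.1007 -0.0778  0.062 ] 1.064268
scene [135 336  11   7  14] [139.8 339. ] [-0.0852  0.0784  0.062 ] 1.0632852
scene [131 343  11  20  21] [135.  352.3] [-0.111  0.054  0.062] 1.0389818
scene [241 343   5   6   6] [243.3 345.5] [ 0.1006 -0.1137  0.062 ] 1.0526427
scene [151 378   6   8   8] [153.6 381.5] [-0.1121 -0.0416  0.062 ] 0.9897557
top [221 201   9   7  35] [225.  204.1] [0.4723 0.2838 0.062 ] 1.367419
top [378 218  16  15 177] [384.6 225.2] [ 0.4007 -0.2221  0.062 ] 1.3578622
```

View pics/tc.png

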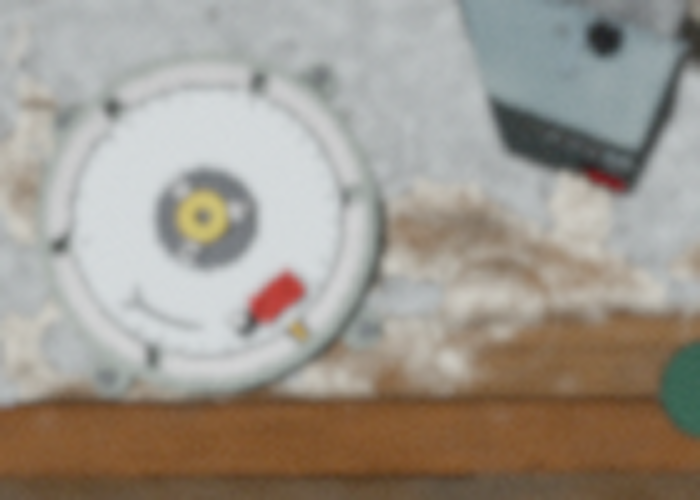

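View pics/sc.png

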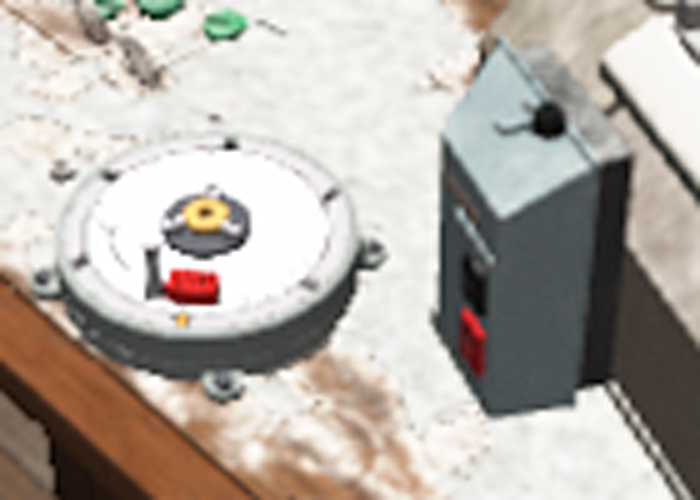

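The post is at about top-crop (245,322), just clockwise of the red pad at (275,297). The ring notches are clearly visible. Next I'll compute the centre and the pad angle from both views.

```bash
python3 - <<'E'
import pickle,cv2,numpy as np
from h import *
d=pickle.load(open("cam0.pkl","rb"))
def un(p,o): return ((p[0]+.5)/5-.5+o[0],(p[1]+.5)/5-.5+o[1])
N={"top":([(258,82),(112,106),(60,244),(153,355),(300,330),(348,197)],(170,145)),
"scene":([(231,145),(110,175),(82,261),(182,320),(309,284),(331,196)],(220,140))}
R={"top":(202,216),"scene":(206,213)}
C=[]
for n,(ps,o) in N.items():
    P=np.array([ray(d[n],un(p,o),.046)[:2] for p in ps]); 
    A=np.c_[2*P,np.ones(6)]; s=np.linalg.lstsq(A,(P**2).sum(1),rcond=None)[0]
    c=s[:2]; print(n,"centre circ",c.round(4),"mean",P.mean(0).round(4),"r",np.hypot(*(P-c).T).round(4), "ang",np.degrees(np.arctan2(*(P-c).T[::-1])).round(1))
    print(" ring",ray(d[n],un(R[n],o),.061).round(4))
    C.append(c)
    # disc bench white ellipse / pad
    im=d[n]["image"].astype(int); m=((im[...,2]-np.maximum(im[...,0],im[...,1]))>50).astype(np.uint8)
    x,y=(213,195) if n=="top" else (245,185)
    mm=np.zeros_like(m); mm[y:y+25,x:x+30]=m[y:y+25,x:x+30]
    M=cv2.moments(mm,True); pc=(M["m10"]/M["m00"],M["m01"]/M["m00"])
    p=ray(d[n],pc,.060)[:2]; v=p-c
    print(" pad",pc,p.round(4),"r",np.hypot(*v).round(4),"ang",np.degrees(np.arctan2(v[1],v[0])).round(1))
c=d["scene"]; dep=c["depth"]
for uv in[(325,165),(315,210),(335,190)]:
    D=dep[uv[1],uv[0]]; X=c["R"].T@(np.linalg.solve(c["camera_matrix"],[*uv,1])*D-c["t"]); print(uv,X.round(3))
E
```

```text
top centre circ [0.5262 0.3332] mean [0.5256 0.3326] r [0.0955 0.0958 0.0951 0.0948 0.0966 0.0943] ang [ -21.3   39.4   99.9  159.9 -139.7  -82.3]
 ring [0.5253 0.3323 0.061 ]
 pad (224.83870967741936, 204.06451612903226) [0.4726 0.2845] r 0.0724 ang -137.8
scene centre circ [0.5276 0.333 ] mean [0.5275 0.3329] r [0.0944 0.0963 0.0945 0.0956 0.0951 0.0958] ang [  39.5   99.5  159.  -140.3  -80.9  -21.4]
 ring [0.527  0.3328 0.061 ]
 pad (257.9855072463768, 196.94202898550725) [0.4716 0.2812] r 0.0764 ang -137.2
(325, 165) [0.595 0.094 0.245]
(315, 210) [0.537 0.071 0.108]
(335, 190) [0.587 0.04  0.184]
```

```bash
cat >> h.py <<'E'
C=np.array([.5265,.333]); A0=np.radians(-140.5)
def pose(th,s,r,z):
    """th: table angle cw; s: tangential offset cw from pad centre; r radius"""
    a=A0-th; t=np.array([np.sin(a),-np.cos(a)]); e=np.array([np.cos(a),np.sin(a)])
    p=C+r*e+s*t; x=np.array([*t,0]); zz=np.array([0,0,-1.])
    return np.array([*p,z]),np.c_[x,np.cross(zz,x),zz]
E
python3 - <<'E'
from bench import ctrl
from h import *
for th in np.arange(0,1.2,.2):
  for z in(.052,.13): 
    q=ctrl.solve_ik(*pose(th,9,.071,z)) if 0 else ctrl.solve_ik(*pose(th,.01,.071,z)); print(th,z,None if q is None else np.round(q,2))
ctrl.grip(0,20)
ctrl.move_to(*pose(0,-.003,.071,.20))
ctrl.servo_line(pose(0,-.003,.071,.10)[0],feed=.1)
s=ctrl.observe();print(s["time_s"],s["eef_pos"],s["contact_force"],s["gripper_width"])
for n in("scene","top"):
    c=ctrl.camera(n);cv2.imwrite(f"pics/{n}1.png",cv2.resize(c["image"][130:250,190:330],None,fx=5,fy=5,interpolation=2))
E
```

```text
0.0 0.052 [-0.94  0.31  0.34  1.92 -0.13  0.94  0.15]
0.0 0.13 [-0.95  0.21  0.34  1.85 -0.08  1.09  0.11]
0.2 0.052 [-0.97  0.31  0.35  1.91 -0.13  0.94 -0.07]
0.2 0.13 [-0.98  0.22  0.35  1.84 -0.08  1.09 -0.11]
0.4 0.052 [-1.01  0.33  0.37  1.9  -0.14  0.94 -0.29]
0.4 0.13 [-1.02  0.23  0.37  1.83 -0.09  1.1  -0.33]
0.6000000000000001 0.052 [-1.04  0.34  0.38  1.88 -0.15  0.95 -0.5 ]
0.6000000000000001 0.13 [-1.05  0.25  0.38  1.81 -0.1   1.1  -0.54]
0.8 0.052 [-1.06  0.36  0.4   1.86 -0.17  0.95 -0.7 ]
0.8 0.13 [-1.07  0.27  0.4   1.79 -0.12  1.1  -0.74]
1.0 0.052 [-1.07  0.38  0.4   1.83 -0.18  0.96 -0.91]
1.0 0.13 [-1.08  0.29  0.41  1.76 -0.13  1.11 -0.95]
3.575 [0.47405625 0.28579865 0.10068031] [-0.1865858  -0.06610814  0.41004593] 0.00010026614621850602
```

View pics/scene1.png

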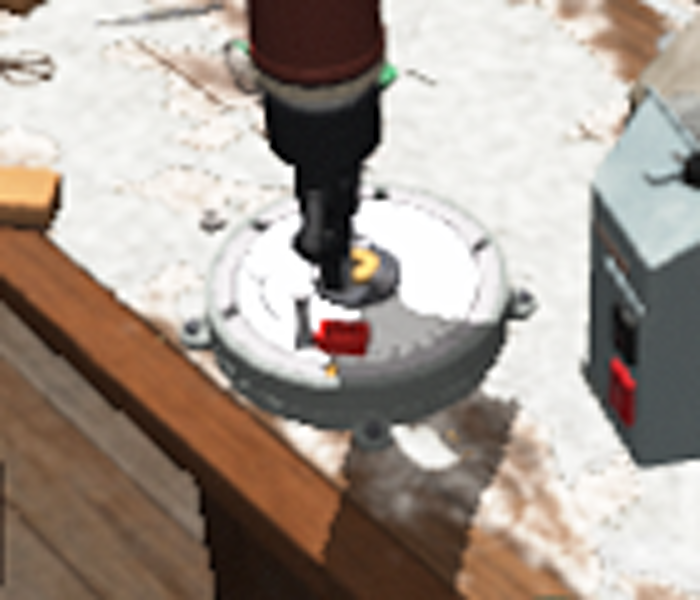

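View pics/top1.png

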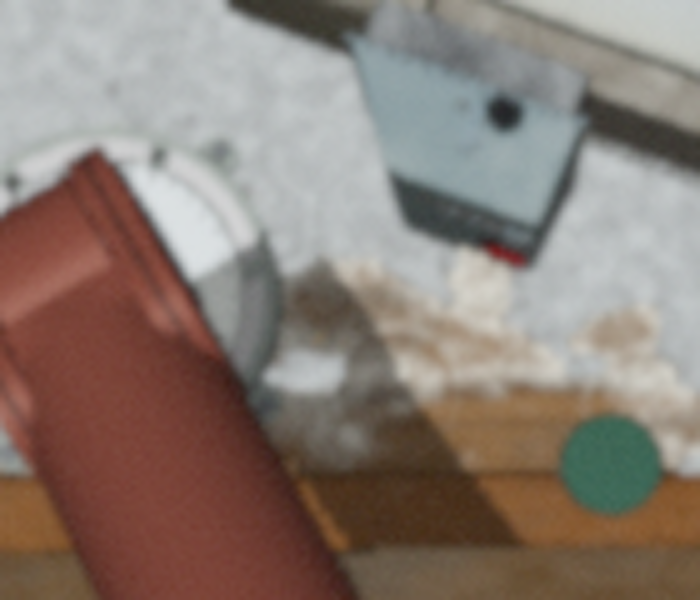

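In the scene view the shut fingers hang above and just behind the red pad at crop (343,337), clear of the post at (303,322). In the top view the arm hides the table. Next I'll press down in steps, watching the force.

```bash
python3 - <<'E'
from bench import ctrl
from h import *
ctrl.servo_line(pose(0,-.003,.071,.068)[0],feed=.08)
for z in [.064,.062,.06,.058,.056,.054,.0525,.0515]:
    ctrl.servo_line(pose(0,-.003,.071,z)[0],feed=.03)
    s=ctrl.observe();f=s["contact_force"];print(z,s["eef_pos"].round(4),f.round(2),round(s["time_s"],2))
    if f[2]>11: break
c=ctrl.camera("scene");cv2.imwrite("pics/s2.png",cv2.resize(c["image"][150:230,210:310],None,fx=7,fy=7,interpolation=2))
E
```

```text
0.064 [0.4737 0.2855 0.0641] [ 0.36 -1.01  0.26] 4.51
0.062 [0.4738 0.2857 0.0622] [-0.78 -0.18  1.63] 4.76
0.06 [0.4739 0.2857 0.0602] [ 0.13 -0.14  3.41] 5.01
0.058 [0.4738 0.2857 0.0581] [-0.07  0.37  4.57] 5.26
0.056 [0.4738 0.2857 0.0561] [0.07 0.32 4.13] 5.51
0.054 [0.4738 0.2856 0.0542] [-0.21 -0.41  5.37] 5.76
0.0525 [0.4738 0.2856 0.0528] [0.12 0.34 5.97] 6.01
0.0515 [0.4738 0.2856 0.052 ] [-1.45 -0.31  8.99] 6.26
```

View pics/s2.png

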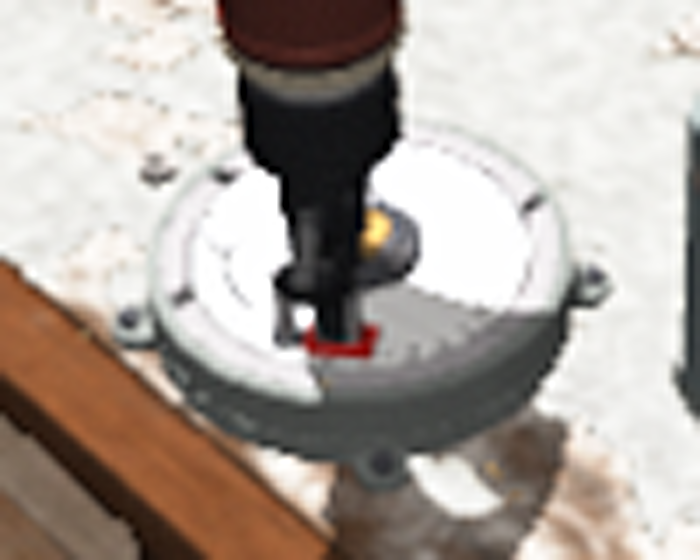

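The tip is on the pad, bottomed at z≈0.052, with the post just left of it at crop (290,315). Next I'll slide clockwise to the post and start the turn.

```bash
python3 - <<'E'
from bench import ctrl
from h import *
def go(th,s,z,feed):
    ctrl.servo_line(*pose(th,s,.071,z),feed=feed)
    o=ctrl.observe();f=o["contact_force"];a=A0-th;t=np.array([np.sin(a),-np.cos(a)])
    print(th,s,z,o["eef_pos"].round(4),"ft %.1f fr %.1f fz %.1f"%(f[:2]@t,f[:2]@[np.cos(a),np.sin(a)],f[2]),round(o["time_s"],2)); return f[:2]@t
for s in(.003,.007,.010): go(0,s,.0522,.03)
for th in (.05,.1,.15,.2,.25,.3):
    if go(th,.010,.0522,.04)<-15: break
c=ctrl.camera("scene");cv2.imwrite("pics/s3.png",cv2.resize(c["image"][150:230,210:310],None,fx=7,fy=7,interpolation=2))
E
```

```text
0 0.003 0.0522 [0.4699 0.2903 0.0526] ft 0.1 fr 0.4 fz 6.2 6.66
0 0.007 0.0522 [0.4675 0.2934 0.0526] ft -0.5 fr -0.5 fz 6.3 6.94
0 0.01 0.0522 [0.4658 0.2958 0.0527] ft -0.4 fr -0.4 fz 6.4 7.19
0.05 0.01 0.0522 [0.4639 0.2989 0.0526] ft 0.1 fr -0.2 fz 6.5 7.44
0.1 0.01 0.0522 [0.4622 0.3021 0.0526] ft -0.2 fr -0.8 fz 5.5 7.69
0.15 0.01 0.0522 [0.4607 0.3054 0.0526] ft 0.1 fr -0.3 fz 6.3 7.94
0.2 0.01 0.0522 [0.4594 0.3087 0.0526] ft 0.4 fr -0.8 fz 6.0 8.19
0.25 0.01 0.0522 [0.4582 0.3121 0.0525] ft -0.1 fr -0.6 fz 5.7 8.44
0.3 0.01 0.0522 [0.4572 0.3155 0.0525] ft -0.1 fr -0.1 fz 5.8 8.69
```

View pics/s3.png

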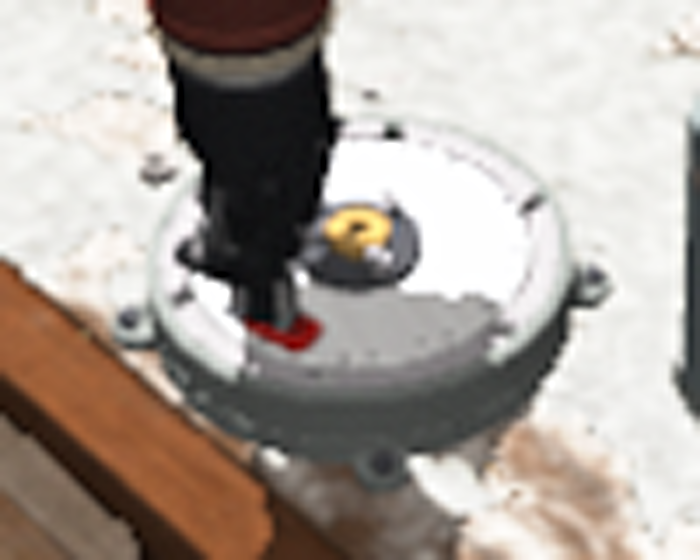

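The disc is turning: the pad has moved to crop (290,332). The tooth is past 0.12 rad, so I'll lift off the pad and push on the post only, taking fine steps near the notch.

```bash
cat >>h.py <<'E'
def go(ctrl,th,s,z,feed):
    ctrl.servo_line(*pose(th,s,.071,z),feed=feed)
    o=ctrl.observe();f=o["contact_force"];a=A0-th;t=np.array([np.sin(a),-np.cos(a)])
    print(round(th,3),s,z,"ft %.1f fr %.1f fz %.1f"%(f[:2]@t,f[:2]@[np.cos(a),np.sin(a)],f[2]),round(o["time_s"],2)); return f[:2]@t
def snap(ctrl,name,x=210,y=150):
    c=ctrl.camera("scene");cv2.imwrite("pics/"+name,cv2.resize(c["image"][y:y+80,x:x+100],None,fx=7,fy=7,interpolation=2))
E
python3 - <<'E'
from bench import ctrl
from h import *
go(ctrl,.3,.010,.070,.04)
for th in np.arange(.36,.91,.06):
    if go(ctrl,th,.010,.070,.04)<-15: break
snap(ctrl,"s4.png")
E
```

```text
0.3 0.01 0.07 ft 0.3 fr 0.5 fz -1.1 9.33
0.36 0.01 0.07 ft -0.5 fr -0.3 fz -1.0 9.59
0.42 0.01 0.07 ft -1.4 fr -1.5 fz -1.1 9.85
0.48 0.01 0.07 ft -4.0 fr -0.9 fz -0.4 10.11
0.54 0.01 0.07 ft -4.4 fr -1.3 fz -2.5 10.37
0.6 0.01 0.07 ft -3.4 fr -0.8 fz -3.1 10.62
0.66 0.01 0.07 ft -3.0 fr -1.3 fz -3.9 10.88
0.72 0.01 0.07 ft -2.9 fr -1.5 fz -1.9 11.14
0.78 0.01 0.07 ft -3.8 fr -0.5 fz -2.3 11.4
0.84 0.01 0.07 ft -3.2 fr 0.6 fz -2.8 11.66
0.9 0.01 0.07 ft -3.6 fr -0.0 fz -1.8 11.92
```

View pics/s4.png

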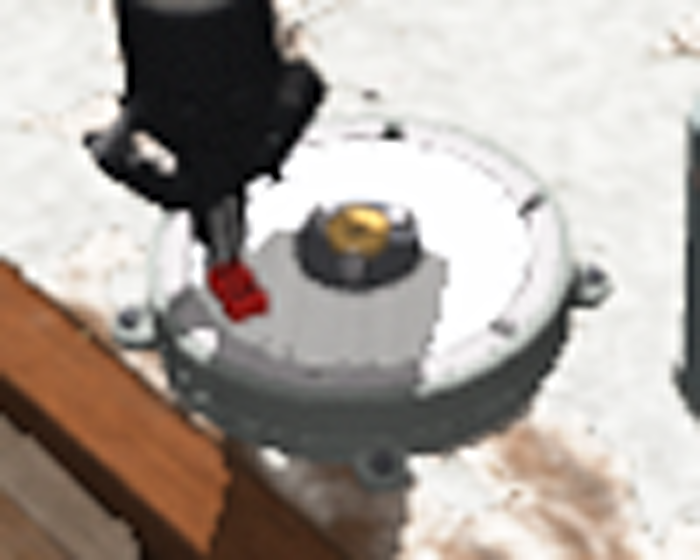

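The post is now in contact at about 3.5 N, and the pad is at crop (238,290), approaching the notch. I'll continue in fine steps until the force shows a lock.

```bash
python3 - <<'E'
from bench import ctrl
from h import *
for th in np.arange(.912,1.14,.012):
    if go(ctrl,th,.010,.070,.02)<-8: break
snap(ctrl,"s5.png")
E
```

```text
0.912 0.01 0.07 ft -4.9 fr 0.9 fz -1.2 12.22
0.924 0.01 0.07 ft -4.8 fr 1.3 fz -1.6 12.47
0.936 0.01 0.07 ft -4.2 fr 0.8 fz -2.0 12.72
0.948 0.01 0.07 ft 0.6 fr 0.4 fz -0.4 12.97
0.96 0.01 0.07 ft 0.0 fr 0.7 fz -0.7 13.22
0.972 0.01 0.07 ft -0.3 fr 0.4 fz 0.7 13.47
0.984 0.01 0.07 ft 0.2 fr 0.4 fz 1.4 13.72
0.996 0.01 0.07 ft -1.7 fr -0.4 fz 0.4 13.97
1.008 0.01 0.07 ft -1.0 fr -0.1 fz -0.4 14.22
1.02 0.01 0.07 ft -0.6 fr 0.5 fz -1.3 14.47
1.032 0.01 0.07 ft -4.6 fr 1.5 fz 2.8 14.72
1.044 0.01 0.07 ft -8.0 fr 3.1 fz 5.9 14.97
1.056 0.01 0.07 ft -11.3 fr 4.0 fz 8.1 15.22
```

View pics/s5.png

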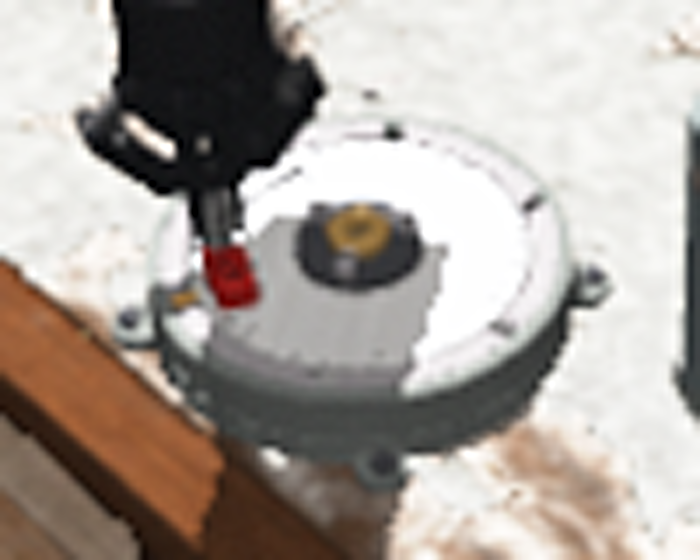

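The brass tooth shows in the notch at crop (182,297) and the force rose to 11 N, so the table is locked. I'll back off, retreat and check.

```bash
python3 - <<'E'
from bench import ctrl
from h import *
go(ctrl,1.056,.004,.070,.03)
go(ctrl,1.056,.002,.14,.1)
ctrl.servo_line([.42,.42,.25],feed=.15)
ctrl.move_joints([-1.7,0.33,0.04,1.465,-0.013,1.343,-0.06])
print(ctrl.observe()["time_s"],ctrl.observe()["contact_force"])
for n in("scene","top"):
    c=ctrl.camera(n);im=c["image"]
    x,y=(220,140) if n=="scene" else (170,145)
    cv2.imwrite(f"pics/{n}6.png",cv2.resize(im[y:y+100,x:x+140],None,fx=5,fy=5,interpolation=2))
    i=im.astype(int); m=((i[...,2]-np.maximum(i[...,0],i[...,1]))>50).astype(np.uint8)
    mm=np.zeros_like(m); X0,Y0,X1,Y1=(175,170,212,215) if n=="top" else (230,165,285,215); mm[Y0:Y1,X0:X1]=m[Y0:Y1,X0:X1]
    M=cv2.moments(mm,True); 
    if M["m00"]:
        pc=(M["m10"]/M["m00"],M["m01"]/M["m00"]); P=ray(c,pc,.06)[:2]-C; print(n,pc,"r",np.hypot(*P),"ang",np.degrees(np.arctan2(P[1],P[0]))%360-360)
    D=c["depth"]; ys,xs=np.nonzero(cv2.erode(mm,np.ones((2,2)))); 
    Z=[(c["R"].T@(np.linalg.solve(c["camera_matrix"],[u,v,1])*D[v,u]-c["t"]))[2] for u,v in zip(xs,ys)]; print("pad z",np.percentile(Z,[10,50,80,95]).round(4) if Z else None)
E
```

```text
1.056 0.004 0.07 ft -0.6 fr -1.0 fz -0.5 15.62
1.056 0.002 0.14 ft -0.1 fr -0.7 fz 0.0 16.47
19.2917 [-0.27312858 -0.59029462 -0.67588361]
scene (238.16071428571428, 199.58035714285714) r 0.11461154278027354 ang -172.20674158419988
pad z [-0.0015  0.0518  0.061   0.0634]
top (202.8939393939394, 208.4848484848485) r 0.07094536596190132 ang -197.8853333584005
pad z [0.0583 0.0621 0.0648 0.0668]
```

View pics/scene6.png

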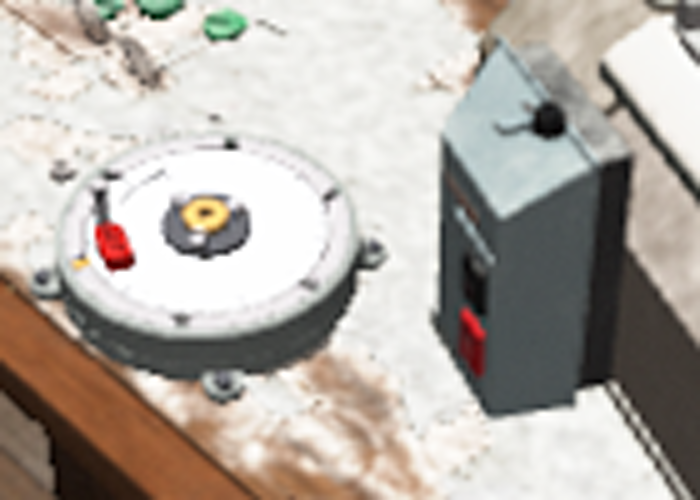

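View pics/top6.png

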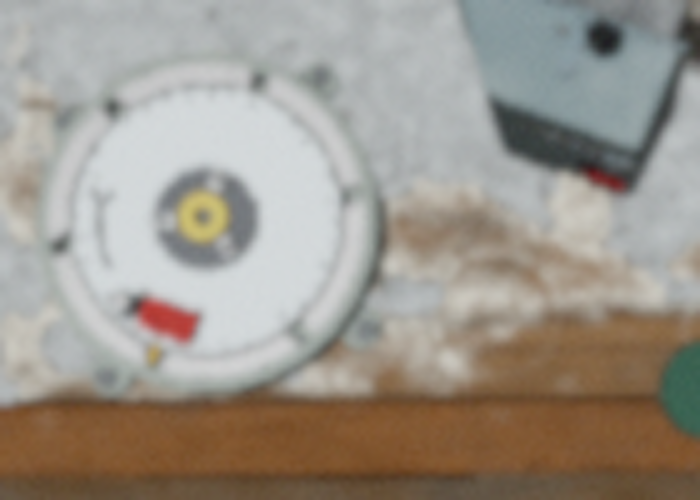

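The top view shows the pad at angle -197.9°, against -137.8° at the start, so the turn is 60.1°. The tooth is in the notch at crop (153,355), the pad top is at 62 mm, and the brass ring is still central at (202,216).

```bash
python3 -c "
from bench import ctrl
print(ctrl.finish_job(), ctrl.observe()['time_s'])"
```

```text
the job is handed in; nothing more can be done
the job is handed in; nothing more can be done
```

The index table is one notch further clockwise and locked, and I handed the job in after about 19.3 s of the 40 s limit. No verdict is reported, so what follows is from my own checks.

**What I did:** With the fingers shut, I pressed the pad until it bottomed at z ≈ 0.052. I turned the disc clockwise, lifted off the pad, and pushed the post alone until the plunger locked. The push force then rose to about 11 N. I backed off and moved the arm clear.

**Last checks:**
- **Turn:** the top view shows the pad turned 60.1°, measured the same way as at the start.
- **Plunger:** the median height on the pad is 62 mm, so it is fully up. The brass tooth is visible in the next notch.
- **Surroundings:** the brass ring is seated in the chuck. The robot never went near the bystanders, but I did not measure their positions at the end.
- **Robot:** contact force was near zero after the retreat.

**Check that disagreed:** the automatic pad measurement in the scene view (radius 115 mm, height 52 mm) was wrong. Its colour window probably also took in other reddish pixels, such as the wooden bench edge, so I relied on the top view and on looking at the scene picture, which agree.

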